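# Set the ratchet prop of a board support and lay the LED strip across it

## Robot

A 6-joint arm with a two-finger parallel gripper is mounted at the origin on a cart in front of the work surface, level with it; the furniture and walls round the work are solid. World frame = base frame: x ahead of the robot, y to its left, z up, the work surface at z = 0. Lengths are in mm, angles in rad, forces in N, time in s.
With the tool pointing down it reaches from about 275 to 750 mm from the base axis. Payload 10.2 kg.
Tool frame: the origin (TCP) lies at the very end of the fingers, on their centre line; the grasp point (between the pads) lies 19 mm behind it (ctrl.hold_point_z is the distance from the TCP to the grasp point, in mm); z points along the fingers, y is the direction in which the jaws open and shut (so a half turn about z gives the same grasp; the last joint's range is limited). The gripper opens to 85 mm and grips with 20 to 120 N. Pads are 22 mm wide; open, the fingers measure 114 mm over their backs; the gripper's body (76 mm by 85 mm) begins 54 mm behind the grasp point. The pads swing forward as they close: fully open they stand 13 mm farther back than shut.
Start: joints at [-1.463, 0.313, 1.498, -0, 1.331, -0.223], TCP at [170.507, -496.547, 231.294] pointing down, gripper open.
Joint ranges: [-2.94, 2.94], [-0.97, 2.17], [0.19, 2.56], [-1.23, 4.37], [0.02, 3.11], [-2.88, 2.88]. Speed limits (rad/s): [2.39, 2.39, 3.01, 3.14, 3.14, 3.14].

## Interface

Orientations are given as a unit quaternion [w, x, y, z].
In Python, from rig import readout, cams, workorder, spotter, ctrl gives the robot as it stands.
- The arm moves only by the tool step_arm, never from a script. Its argument "plan" is text: rows parted by semicolons, each of 5 numbers parted by spaces: the shift along the tool's x, y, z in cm, then the turn about the tool's z in degrees, then the opening in per cent of the stroke, from 0 (shut) to 100 (fully open). In form: x y z twist gripper; .... A call has 1 to 10 rows; each row is the pose to reach, as a shift and turn from the pose commanded when the call began, along the tool's axes at that moment; what a row does not reach only later rows make up. A row lasts 1/10 s, in which the tool goes at most 50 mm and 8.59 degrees, less where a joint would pass 70% of its speed; a pose out of reach is approached as far as the arm can. A call with a gripper value outside its range is refused whole. The fingers move at their own pace and stop on an object; "grip_force" is the grip in N (left out, the last holds). Time passes only in rows, so rows that repeat a pose let the fingers close. It gives the time, the measured TCP pose, the force and the opening at its end, in the units of the state.
- readout.sense(): the state, without advancing time (a new reading comes with each control period).
- cams.capture(name): name is "scene" or "top" or "wrist"; returns (picture, depth): 384x512x3 uint8, red, green, blue; 384x512 float32, mm along the optical axis (not along the pixel's ray), 0 where there is no reading.
- cams.camera_info(name): a dict with "vfov" (degrees; the focal length in pixels is half the picture's height over the tangent of half this angle, whatever the lens; pixels are square), "cx", "cy" (the principal point, pixels), "rvec" (rotation vector, rad) and "tvec" (3), from world to camera coordinates, as OpenCV has them. Camera axes: x right, y down, z forward; pixel columns grow to the right and rows downward; lengths in mm; the calibration is good to about 2 mm. A picture is of the moment at which its call begins: read the wrist's pose just before it. camera_info takes no time and is no camera call; for the wrist camera it gives the pose at the moment of the call.
- workorder.finish_job(): hands the job in, once; it reports no verdict.
Trained networks look in the newest picture that a camera, given by its name, has taken for a name from the list of things; names that differ only in an ending like _2 or _b are one class to them, and where a whole thing is asked for, a point or a joint stands for the part that bears it (a point fixed in the world has none). Each returns a list of dicts, best first, with "conf" (0 to 1); they miss things now and then, are a little off and sometimes report something else, mostly with a low value. They report only what shows in the picture. A call takes as long as a camera call. They do not tell look-alikes from the thing itself.
- spotter.regions_of(camera, target): "pixels" (384x512 bool, what is visible of it) and "extent" ([centre column, centre row, width, height] in pixels, round what is visible of it).
The state is a dict: "time_s": time; "joints": joint angles; "dq": joint speeds; "tau": joint torques, N m; "eef_pos": TCP position; "ee_rot": TCP orientation; "force": force on the tool from outside, world axes, zero at the start; "wrist_torque": the same for the moment, N m; "grip_width": opening from 0.0 (shut) to 1.0 (fully open).
Only numpy, scipy, OpenCV 4.12 (cv2) and the standard library are available. Lean on these libraries where they do the work, as an engineer would, in place of code of your own. Each camera call takes 0.05 s, during which the arm holds its last target. There are 200 camera calls.

## Task

Raise the ratchet column of the board support stand by its square head, click by click, to the notch where its rubber pad is level with the ledge of the fixed rest; set it down so that the pawl carries it, without leaning on it, and let go. Lay the LED strip board, components up, across the ledge (between its two cheeks) and the pad, its middle over the middle of the stand, so that it lies level. Leave the other things on the bench where they are.

Things in the scene. Friction and masses are not known exactly. Their poses are not given: they have to be found in the camera images.
- pad_goal (a point): point on the ratchet column's axis at the ledge's height, 146 mm above the bench, where the middle of its rubber pad belongs. Axes of the stand: y along it from column to rest, x away from the pawl's side. At the start the pad is 17 to 41 mm below this point (3 to 6 clicks), parked on an adjustable down-stop at any height; how far is not given: feel or look for it
- tower_top (a point): centre of the jack tower's top, on the column's axis, 74 mm above the bench; tower 34 mm wide in y. Above it 14 mm or more of bare neck, then the column's aluminium head to grip: 44x44 mm, 14 mm high, grooved sides (+y and -y sides free), with a 2 mm rubber pad on top. The column weighs 0.7 to 0.95 kg and slides straight up and down in the tower. Axes of the stand
- pawl: sprung pawl in the tower's -x side, with thumb tail; catches the column's teeth, 7 mm apart. Raising takes the weight plus about 5 N up to each crest, falling off with a click 0.5 to 1 mm above where that notch carries it. Bears 15 to 20 N with the column standing on it; never load it over 45 N. Origin: pivot, 46 mm above the bench, 27 mm from the column's axis; y along the pivot
- ledge_top (a point): centre of the top face of the fixed rest's ledge: aluminium, 58 mm in x by 32 mm in y, 146 mm above the bench, with a cheek 6 mm high and 5 mm thick at each x end, 44 mm clear between them. It stands 120 mm from the column along +y. One notch of the column brings its pad level with it. Axes of the stand
- span_mid (a point): point midway between column and rest at the height of the ledge's top face; the middle of the strip's underside belongs here. Axes of the stand. The base plate, 90x180x10 mm, is fixed to the bench and centred below this point
- strip_center (a point): centre of the LED strip board, half-way up its plate: 36 mm (x) by 180 mm (y) by 6 mm (z), flat aluminium back, white top with a row of small square chips and a connector 5 mm high at each end; about 0.12 kg, loose, on the bench, components up. y axis along its length
- brush: black flat brush, 157 mm long, lying in front of the stand; origin: centre of its underside
- drilled_block: small grey drilled block, 18x26x12 mm, lying on the stand's base between the jack and the rest; origin: centre of its underside
- puck: white round puck, 54 mm across, 14 mm high, on the bench behind the jack; origin: centre of its underside
- stick_module: beige milled module with a black round stick, 42x68x10 mm, on the bench in front of the black tray; origin: centre of its underside
- syringe: orange syringe with a white plunger, 108 mm long, lying in front of the dark tool mat; origin: centre of its underside
Mind the look-alikes: they are no part of the job. Of the things that look like the part that bears strip_center, the larger one is meant.

How it is judged (in metres and radians):
At the end, for the whole second after the job is handed in: The column stands on its pawl at the ledge's height; the strip lies still on ledge and pad, components up, level within 1.7 degrees, along the stand within 4.5 degrees, its middle within 15 mm along the stand and 7 mm across it of the stand's middle (x of strip_center in the frame of span_mid between -0.007 and 0.007 m and y of strip_center in the frame of span_mid between -0.015 and 0.015 m and z of strip_center in the frame of span_mid between 0.0005 and 0.0055 m and angle between strip_center's own z axis and vertical below 0.03 rad and angle between the y axis of strip_center and the y axis of span_mid, either way round below 0.08 rad); the robot touches nothing.
It fails at once if the pawl is loaded with more than 45 N (contact force between pawl and anything else above 45 N).
It fails at once if a bystander is shifted by more than 30 mm (distance of any of brush, drilled_block, puck, stick_module, syringe from where it was at the start of the episode above 0.03 m).
It also fails if it takes over 72 s, if anything falls off the work surface, if the arm or the gripper's body presses on something with over 40 N, if the wrist force passes 120 N, or if a joint passes its speed limit or range.

## Working session

There is one attempt and no reset: what is moved stays moved. The work goes in short steps, Python scripts to look and compute and a tool call to move; the robot and the scene stay as the last step left them, time stands still between calls to the robot, and variables do not carry over. Pictures are saved under pics/ and viewed, about 8 in all and at most 12, crops included, and the job is handed in when it is done.

Besides the shell and the picture viewer there is one more tool, called after "Emit:" as name(argument=value, ...) on one line, values as JSON. step_arm: Moves the arm, as the interface text tells. Its arguments: {"type":"object","properties":{"plan":{"type":"string"},"grip_force":{"type":"number"}},"required":["plan"]}

```bash
mkdir -p pics; cat > h.py <<'E'
import numpy as np, cv2
from rig import readout, cams, workorder, spotter, ctrl
from scipy.spatial.transform import Rotation as R
def info(n):
    i=cams.camera_info(n); f=192/np.tan(np.radians(i['vfov'])/2)
    return f,i['cx'],i['cy'],R.from_rotvec(np.ravel(i['rvec'])).as_matrix(),np.ravel(i['tvec']),i
def cloud(n,d):
    f,cx,cy,M,t,_=info(n)
    v,u=np.mgrid[:384,:512]
    P=np.stack([(u-cx)/f*d,(v-cy)/f*d,d],-1)
    P=(P-t)@M; P[d<=0]=np.nan
    return P
def proj(n,p):
    f,cx,cy,M,t,_=info(n); q=M@np.asarray(p,float)+t
    return q[0]/q[2]*f+cx,q[1]/q[2]*f+cy
def toTool(dw):
    s=readout.sense(); q=s['ee_rot']
    return R.from_quat([q[1],q[2],q[3],q[0]]).inv().apply(dw)
E
python3 - <<'E'
from h import *
s=readout.sense(); print({k:np.round(v,3) for k,v in s.items()})
for n in ['scene','top']:
    im,d=cams.capture(n); np.savez(f'{n}0.npz',im=im,d=d)
    print(n,info(n)[5])
    cv2.imwrite(f'pics/{n}0.png',cv2.resize(im[...,::-1],(800,600)))
    P=cloud(n,d)
    for t in ['strip_center','tower_top','pawl','ledge_top','drilled_block','puck','brush','stick_module','syringe']:
        for r in spotter.regions_of(n,t)[:3]:
            q=P[r['pixels']]; print(n,t,round(r['conf'],2),np.round(r['extent']),r['pixels'].sum(),np.round(np.nanmedian(q,0)),np.round(np.nanpercentile(q,2,0)),np.round(np.nanpercentile(q,98,0)))
E
```

```text
{'time_s': np.float64(0.0), 'joints': array([-1.463,  0.313,  1.498,  0.   ,  1.331, -0.223]), 'dq': array([-0.001, -0.   ,  0.002, -0.001,  0.   , -0.003]), 'tau': array([ 1.0000e-03, -4.1227e+01, -2.5974e+01, -0.0000e+00,  4.0000e-03,
        0.0000e+00]), 'eef_pos': array([ 170.467, -496.275,  230.728]), 'ee_rot': array([-0.001,  0.986,  0.165,  0.   ]), 'force': array([0.113, 0.133, 0.531]), 'wrist_torque': array([ 0.012, -0.037, -0.005]), 'grip_width': np.float64(0.999)}
scene {'vfov': 57.84664398001053, 'cx': 253.8926230854273, 'cy': 190.44691747295568, 'rvec': array([ 2.17519584, -0.94935241,  0.42200077]), 'tvec': array([-455.57038973,  309.30123364, 1254.48727222])}
scene strip_center 0.85 [356. 301.  35.  18.] 322 [ 483. -658.    4.] [ 421. -692.   -4.] [ 542. -625.    8.]
top {'vfov': 53.48875385923952, 'cx': 255.45631368921923, 'cy': 192.43776448257793, 'rvec': array([ 2.16151254, -2.17335625,  0.10737441]), 'tvec': array([ -93.43961912,  559.86150011, 1420.04813957])}
top strip_center 0.79 [403. 211.  18.  32.] 196 [ 491. -659.    4.] [ 433. -688.   -3.] [ 541. -630.    
[... 175 characters left out ...]
469. 251.   3.] [554. 417. 150.]
top pawl 0.55 [139. 206.  58.  32.] 1121 [503. 360.  13.] [462. 247.   0.] [558. 417. 150.]
top ledge_top 0.61 [123. 208.  20.  15.] 271 [504. 385. 138.] [481. 375.  15.] [530. 407. 152.]
top puck 0.52 [141. 208.  61.  27.] 1128 [503. 360.  13.] [462. 247.  -1.] [557. 416. 150.]
top puck 0.48 [160. 180.  12.  16.] 141 [615. 269.  13.] [592. 245.   6.] [638. 292.  22.]
top brush 0.45 [148. 223.  40.   8.] 191 [435. 305.   9.] [423. 245.   1.] [450. 387.  16.]
top stick_module 0.73 [252. 226.  21.  15.] 174 [433. -77.   6.] [ 414. -109.   -3.] [456. -44.  14.]
top syringe 0.64 [260. 194.   3.  20.] 102 [ 554. -114.   19.] [ 512. -125.    9.] [ 593. -106.   26.]
```

View pics/scene0.png

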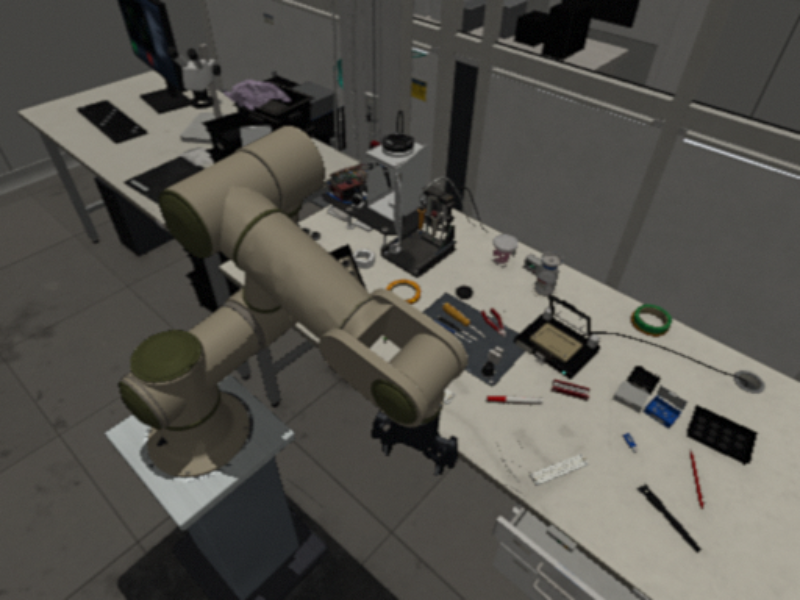

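View pics/top0.png

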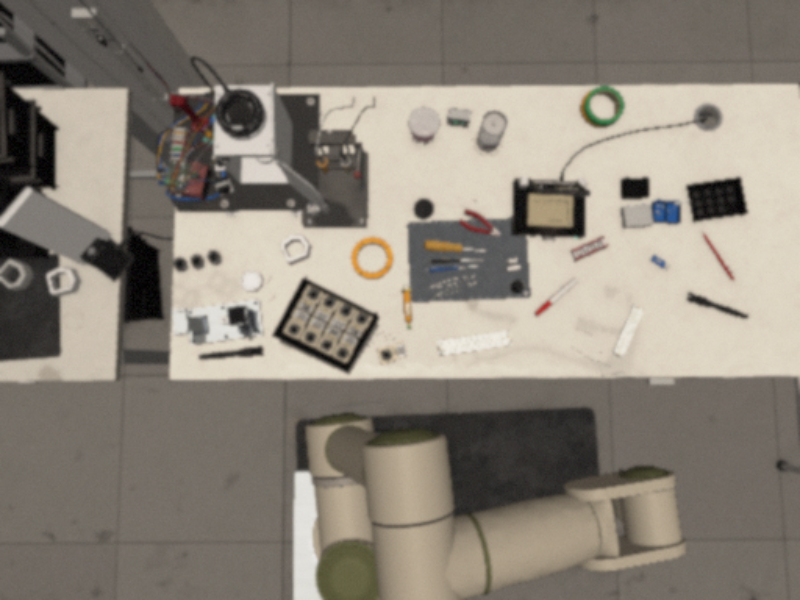

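Strip candidates: the larger one is near (458,-282) (picture px ~474,343), and the smaller one (px 628,330) is the look-alike. The stand is at px ~220,322, with the jack on the right (y≈270) and the rest on the left (y≈390). I'll take estimates from the top depth before moving in.

```bash
python3 - <<'E'
from h import *
d=np.load('top0.npz')['d']; P=cloud('top',d)
def box(x0,x1,y0,y1,z0,z1):
    m=(P[...,0]>x0)&(P[...,0]<x1)&(P[...,1]>y0)&(P[...,1]<y1)&(P[...,2]>z0)&(P[...,2]<z1); return P[m]
def rect(q): 
    r=cv2.minAreaRect(q[:,:2].astype(np.float32)); return np.round(r[0]),np.round(r[1]),round(r[2],1)
q=box(420,580,340,430,135,165); print('ledge',len(q),np.median(q,0),rect(q))
q=box(420,580,200,330,90,135); print('head',len(q),np.median(q,0),rect(q))
q=box(420,580,200,440,5,14.5); print('base',rect(q))
q=box(420,520,-390,-170,3,30); print('strip',len(q),rect(q),np.median(q,0))
w=np.array([440,-330,300])-readout.sense()['eef_pos']; print(toTool(w))
E
```

```text
ledge 166 [502.91491485 392.25313284 146.02733947] (array([504., 394.]), array([57., 34.]), 7.4)
head 163 [518.46483622 272.8890634  115.85236749] (array([520., 274.]), array([44., 45.]), 7.6)
base (array([500., 318.]), array([234., 154.]), 89.7)
strip 466 (array([ 470., -279.]), array([ 99., 216.]), 1.5) [ 458.69123508 -277.5497324     5.80313622]
[308.96329647 -69.96917272 -68.70109743]
```

Emit:
step_arm(plan="4.4 -1 -1 2 100;8.8 -2 -2 4 100;13.2 -3 -3 6 100;17.6 -4 -4 8 100;22 -5 -5 10 100;26.5 -6 -6 11 100;31 -7 -7 11 100;31 -7 -7 11 100")

```text
time_s: 1.8
eef_pos: [444.6, -326.9, 302.4]
ee_rot: [0.001, 0.997, 0.072, 0.001]
force: [-0.2, -0.1, -0.1]
grip_width: 1.003
```

```bash
python3 - <<'E'
from h import *
s=readout.sense(); print(s['eef_pos'],s['ee_rot'],s['time_s'])
im,d=cams.capture('wrist'); np.savez('w1.npz',im=im,d=d)
f,cx,cy,M,t,i=info('wrist'); print('cam pos',-M.T@t,'axis',M[2],f)
cv2.imwrite('pics/w1.png',im[...,::-1])
P=cloud('wrist',d)
for r in spotter.regions_of('wrist','strip_center'):
    q=P[r['pixels']]; q=q[np.isfinite(q[:,0])]
    print(r['conf'],r['extent'],np.median(q,0),cv2.minAreaRect(q[:,:2].astype(np.float32)))
E
```

```text
[ 444.56443659 -326.85844121  302.39949844] [5.42983374e-04 9.97395660e-01 7.21133416e-02 1.12665754e-03] 1.8
cam pos [ 518.71865191 -316.74456606  444.85580851] axis [-0.30148141 -0.04359183 -0.95247504] 272.15577681810686
0.78 [228.2, 140.1, 118.7, 24.3] [ 454.35817338 -282.53691327    5.83957254] ((453.35467529296875, -283.32501220703125), (39.20090103149414, 179.7710723876953), 8.188754081726074)
0.78 [462.2, 153.8, 72.6, 73.6] [ 484.48941819 -662.32396855    3.947885  ] ((479.66668701171875, -663.7921142578125), (33.52415466308594, 134.1817626953125), 64.26728057861328)
```

View pics/w1.png

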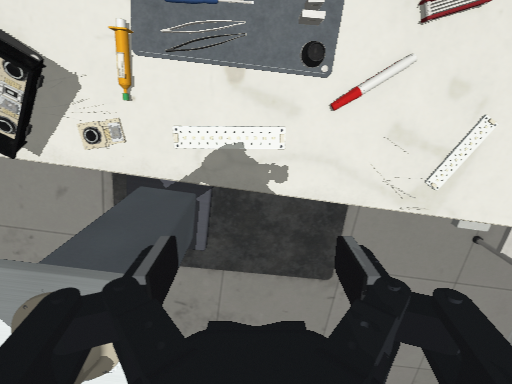

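Emit:
step_arm(plan="1 -4.7 0.2 0 100;2 -9.4 0.4 0 100;3 -14.1 0.6 0 100;4 -18.8 0.8 0 100;5 -23.5 1 0 100;6 -28.2 1.2 0 100;7 -32.9 1.4 0 100;8 -37.6 1.6 0 100;9 -42.3 1.8 0 100;10 -47 2 0 100")

```text
time_s: 2.9
eef_pos: [474.7, 150.3, 281.1]
ee_rot: [0.0, 0.998, 0.068, -0.0]
force: [1.1, -1.7, 0.0]
grip_width: 1.001
```

Emit:
step_arm(plan="1.1 -4.7 0 0 100;2.3 -9.4 0 0 100;3.5 -14.4 0.2 0 100;3.5 -14.4 0.2 0 100;3.5 -14.4 0.2 0 100")

```text
time_s: 3.4
eef_pos: [489.8, 296.5, 278.5]
ee_rot: [0.0, 0.998, 0.069, -0.001]
force: [0.6, -0.2, 0.6]
grip_width: 1.003
```

```bash
python3 - <<'E'
from h import *
s=readout.sense(); print(s['eef_pos'],s['ee_rot'],s['time_s'])
im,d=cams.capture('wrist'); np.savez('w2.npz',im=im,d=d)
cv2.imwrite('pics/w2.png',im[...,::-1])
P=cloud('wrist',d)
def box(x0,x1,y0,y1,z0,z1):
    m=(P[...,0]>x0)&(P[...,0]<x1)&(P[...,1]>y0)&(P[...,1]<y1)&(P[...,2]>z0)&(P[...,2]<z1); return P[m]
def rect(q): 
    r=cv2.minAreaRect(q[:,:2].astype(np.float32)); return np.round(r[0],1),np.round(r[1],1),round(r[2],1)
for n,b in dict(cheeks=(440,580,340,430,149,160),ledge=(440,580,340,430,141,149),head=(460,580,220,330,95,140)).items():
    q=box(*b); print(n,len(q),np.median(q,0),rect(q))
q=box(460,580,220,330,95,140);z=np.median(q[:,2]);q=q[abs(q[:,2]-z)<4];print(rect(q),np.percentile(q[:,2],[10,50,90]))
E
```

```text
[489.82382455 296.51612282 278.54326293] [ 3.99364389e-04  9.97589867e-01  6.93822157e-02 -6.36472619e-04] 3.4
cheeks 359 [524.05348445 391.24048888 152.66228999] (array([503.4, 391.2]), array([53.9, 29.6]), 7.7)
ledge 1502 [505.16294445 390.40183636 147.05042024] (array([503.5, 391.7]), array([57.8, 32.7]), 7.7)
head 1543 [521.22533505 273.37530902 118.05673619] (array([519.8, 272.7]), array([43.6, 43.7]), 8.0)
(array([519.6, 272.7]), array([43.3, 43.8]), 7.7) [116.15114743 118.08322542 119.10619337]
```

View pics/w2.png

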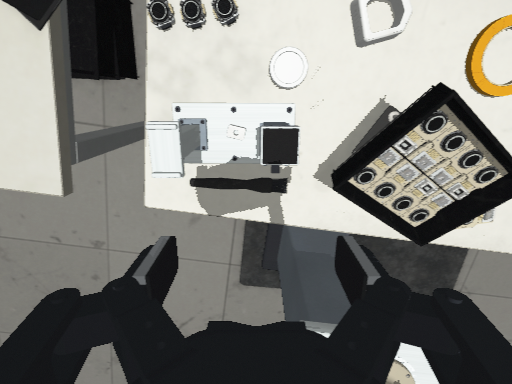

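Emit:
step_arm(plan="1.3 1.4 4 0 100;2.6 2.8 8 0 100;2.6 2.8 12 0 100;2.6 2.8 16 0 100;2.6 2.8 17.5 0 100;2.6 2.8 19 0 100;2.6 2.8 19 0 100;2.6 2.8 19 0 100")

```text
time_s: 4.25
eef_pos: [519.9, 271.7, 90.1]
ee_rot: [0.0, 0.998, 0.068, 0.0]
force: [0.1, -0.3, 0.4]
grip_width: 1.001
```

```bash
python3 - <<'E'
from h import *
s=readout.sense(); print(s['eef_pos'],s['ee_rot'],s['time_s'],s['force'])
im,d=cams.capture('wrist')
cv2.imwrite('pics/w3.png',im[...,::-1])
P=cloud('wrist',d)
m=(abs(P[...,0]-520)<40)&(abs(P[...,1]-273)<40)&(P[...,2]>105)&(P[...,2]<130)
q=P[m];z=np.median(q[:,2]);q=q[abs(q[:,2]-z)<4];print(len(q),z,cv2.minAreaRect(q[:,:2].astype(np.float32)))
E
```

```text
[519.88959074 271.69421734  90.13779866] [4.65716764e-06 9.97654665e-01 6.84474322e-02 3.43138679e-04] 4.25 [ 0.0930158  -0.33229746  0.3926481 ]
6788 118.04501529252099 ((518.3523559570312, 283.46051025390625), (44.10359191894531, 62.77468490600586), 7.809259414672852)
```

View pics/w3.png

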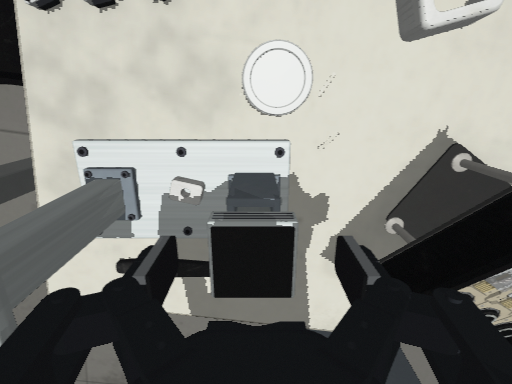

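Emit:
step_arm(plan="0 0 0 0 30;0 0 0 0 30;0 0 0 0 30;0 0 0 0 30;0 0 0 0 30;0 0 0 0 30;0 0 0 0 30;0 0 0 0 30", grip_force=70)

```text
time_s: 5.1
eef_pos: [519.4, 273.5, 90.1]
ee_rot: [-0.0, 0.998, 0.069, 0.0]
force: [-2.6, 1.2, 6.2]
grip_width: 0.497
```

Emit:
step_arm(plan="0 0 -0.1 0 30;0 0 -0.2 0 30;0 0 -0.3 0 30;0 0 -0.4 0 30;0 0 -0.5 0 30;0 0 -0.5 0 30;0 0 -0.5 0 30")

```text
time_s: 5.8
eef_pos: [519.4, 273.5, 93.2]
ee_rot: [-0.001, 0.998, 0.069, -0.0]
force: [5.2, 5.2, -9.3]
grip_width: 0.499
```

Emit:
step_arm(plan="0 0 -0.2 0 30;0 0 -0.4 0 30;0 0 -0.6 0 30;0 0 -0.8 0 30;0 0 -1 0 30;0 0 -1.2 0 30;0 0 -1.4 0 30;0 0 -1.6 0 30;0 0 -1.8 0 30;0 0 -1.8 0 30")

```text
time_s: 6.8
eef_pos: [519.3, 273.5, 110.7]
ee_rot: [-0.001, 0.998, 0.069, -0.0]
force: [5.5, 5.6, -12.9]
grip_width: 0.499
```

```bash
cat > lk.py <<'E'
from h import *
s=readout.sense(); print(np.round(s['eef_pos'],2),s['time_s'],np.round(s['force'],2))
im,d=cams.capture('wrist')
P=cloud('wrist',d)
m=(abs(P[...,0]-520)<14)&(abs(P[...,1]-273)<14)&(P[...,2]>105)&(P[...,2]<165)
print('pad',m.sum(),np.nanmedian(P[m],0),np.percentile(P[m][:,2],[10,90]))
m=(abs(P[...,0]-504)<14)&(abs(P[...,1]-391)<10)&(P[...,2]>135)&(P[...,2]<160)
print('ledge',m.sum(),np.nanmedian(P[m],0) if m.sum() else '')
E
python3 lk.py
```

```text
[519.32 273.47 110.74] 6.8 [  5.49   5.64 -12.89]
pad 2825 [520.60188069 273.1565852  138.42455403] [137.72161147 139.08925682]
ledge 1147 [503.48546136 386.14539616 146.69697939]
```

Emit:
step_arm(plan="0 0 -0.1 0 30;0 0 -0.2 0 30;0 0 -0.2 0 30")

```text
time_s: 7.15
eef_pos: [519.3, 273.5, 113.2]
ee_rot: [-0.0, 0.998, 0.069, -0.0]
force: [4.8, 6.0, -8.8]
grip_width: 0.5
```

Emit:
step_arm(plan="0 0 -0.1 0 30;0 0 -0.1 0 30")

```text
time_s: 7.35
eef_pos: [519.4, 273.5, 114.2]
ee_rot: [-0.0, 0.998, 0.069, -0.0]
force: [4.9, 6.2, -9.5]
grip_width: 0.503
```

Emit:
step_arm(plan="0 0 -0.1 0 30;0 0 -0.1 0 30")

```text
time_s: 7.55
eef_pos: [519.3, 273.4, 114.8]
ee_rot: [-0.0, 0.998, 0.069, -0.0]
force: [5.7, 6.6, -12.3]
grip_width: 0.495
```

Emit:
step_arm(plan="0 0 -0.1 0 30;0 0 -0.1 0 30")

```text
time_s: 7.75
eef_pos: [519.3, 273.5, 115.6]
ee_rot: [-0.0, 0.998, 0.069, -0.0]
force: [6.9, 6.2, -14.0]
grip_width: 0.499
```

Emit:
step_arm(plan="0 0 -0.1 0 30;0 0 -0.1 0 30")

```text
time_s: 7.95
eef_pos: [519.3, 273.5, 116.5]
ee_rot: [-0.0, 0.998, 0.069, -0.0]
force: [7.3, 7.1, -13.7]
grip_width: 0.505
```

Emit:
step_arm(plan="0 0 -0.1 0 30;0 0 -0.1 0 30")

```text
time_s: 8.15
eef_pos: [519.3, 273.5, 117.5]
ee_rot: [-0.001, 0.998, 0.069, -0.0]
force: [7.3, 6.7, -13.0]
grip_width: 0.501
```

Emit:
step_arm(plan="0 0 -0.1 0 30;0 0 -0.1 0 30")

```text
time_s: 8.35
eef_pos: [519.3, 273.5, 118.5]
ee_rot: [-0.0, 0.998, 0.069, -0.0]
force: [5.9, 6.8, -14.1]
grip_width: 0.503
```

Emit:
step_arm(plan="0 0 -0.1 0 30;0 0 -0.1 0 30")

```text
time_s: 8.55
eef_pos: [519.4, 273.5, 120.2]
ee_rot: [-0.0, 0.998, 0.069, -0.0]
force: [4.2, 4.8, -8.8]
grip_width: 0.5
```

Emit:
step_arm(plan="0 0 -0.1 0 30;0 0 -0.1 0 30")

```text
time_s: 8.75
eef_pos: [519.4, 273.5, 121.2]
ee_rot: [-0.0, 0.998, 0.069, -0.0]
force: [4.4, 5.3, -8.8]
grip_width: 0.499
```

Emit:
step_arm(plan="0 0 0.05 0 30;0 0 0.1 0 30;0 0 0.15 0 30;0 0 0.15 0 30")

```text
time_s: 9.15
eef_pos: [519.4, 273.5, 120.7]
ee_rot: [-0.0, 0.998, 0.069, 0.0]
force: [1.2, 5.1, -2.9]
grip_width: 0.5
```

Emit:
step_arm(plan="0 0 0.05 0 30;0 0 0.05 0 30")

```text
time_s: 9.35
eef_pos: [519.4, 273.5, 120.6]
ee_rot: [-0.0, 0.998, 0.069, 0.0]
force: [0.9, 4.9, -0.4]
grip_width: 0.5
```

Emit:
step_arm(plan="0 0 0.05 0 30;0 0 0.05 0 30")

```text
time_s: 9.55
eef_pos: [519.4, 273.4, 119.4]
ee_rot: [-0.0, 0.998, 0.069, 0.0]
force: [4.1, 5.2, -5.6]
grip_width: 0.497
```

Emit:
step_arm(plan="0.03 -0.06 0 0 30;0.03 -0.06 0.03 0 30;0.03 -0.06 0.03 0 30")

```text
time_s: 9.85
eef_pos: [519.4, 273.5, 119.2]
ee_rot: [0.0, 0.998, 0.069, -0.0]
force: [1.3, 2.7, -4.5]
grip_width: 0.5
```

Emit:
step_arm(plan="0 -0.02 0.03 0 30;0 -0.02 0.03 0 30")

```text
time_s: 10.05
eef_pos: [519.4, 273.5, 119.2]
ee_rot: [0.0, 0.998, 0.069, -0.0]
force: [-0.5, -0.2, -2.1]
grip_width: 0.502
```

Emit:
step_arm(plan="0 0 0.03 0 30;0 0 0.03 0 30")

```text
time_s: 10.25
eef_pos: [519.4, 273.5, 119.0]
ee_rot: [0.0, 0.998, 0.069, -0.0]
force: [-0.9, -2.5, -0.5]
grip_width: 0.499
```

Emit:
step_arm(plan="0 0 0 0 55;0 0 0 0 65;0 0 0 0 80;0 0 0 0 100;0 0 0 0 100;0 0 0 0 100")

```text
time_s: 10.85
eef_pos: [519.5, 273.9, 118.9]
ee_rot: [-0.0, 0.998, 0.069, 0.0]
force: [-0.3, 0.3, -0.1]
grip_width: 0.997
```

```bash
python3 lk.py
```

```text
[519.54 273.85 118.91] 10.85 [-0.28  0.26 -0.08]
pad 2786 [520.71067874 273.19530251 145.54914952] [144.87772577 146.24716973]
ledge 1789 [503.88981447 389.84689697 146.68386199]
```

Emit:
step_arm(plan="0 0 -4.5 0 100;0 0 -9 0 100;0 0 -12 0 100;-1.2 4.8 -13 -8 100;-2.5 9.6 -13 -16 100;-3.8 14.4 -13 -24 100;-5 19.2 -13 -32 100;-6.3 24 -13 -40 100;-7.6 28.8 -13 -48 100;-8.8 33.6 -13 -56 100")

```text
time_s: 11.9
eef_pos: [482.3, -42.0, 249.1]
ee_rot: [0.0, 0.86, 0.511, 0.0]
force: [0.6, 0.4, 0.4]
grip_width: 1.002
```

```bash
python3 - <<'E'
from h import *
s=readout.sense(); p=s['eef_pos']; q=s['ee_rot']; print(p,s['joints'])
print(toTool(np.array([454,-283,200])-p), np.degrees(2*np.arctan2(q[2],q[1])))
E
```

```text
[482.29479669 -42.04033902 249.12933053] [-3.29550385e-01  2.08582145e-01  1.58604227e+00  4.18783481e-06
  1.34644160e+00  1.69276844e-01]
[-225.13792369   90.40196021   49.15532287] 61.41925177210648
```

Emit:
step_arm(plan="-4.4 1.8 1 -8 100;-8.8 3.6 2 -16 100;-13.2 5.4 3 -24 100;-17.6 7.2 4 -32 100;-22.3 8.6 5 -34 100;-22.3 8.6 5 -34 100;-22.3 8.6 5 -34 100")

```text
time_s: 12.6
eef_pos: [449.8, -278.5, 198.3]
ee_rot: [-0.001, 0.676, 0.737, 0.0]
force: [-0.2, 1.0, 0.2]
grip_width: 0.997
```

```bash
cat > st.py <<'E'
from h import *
s=readout.sense(); p=s['eef_pos']; q=s['ee_rot']; yaw=np.degrees(2*np.arctan2(q[2],q[1])); print(p,yaw,s['time_s'])
im,d=cams.capture('wrist'); P=cloud('wrist',d)
for r in spotter.regions_of('wrist','strip_center'):
    Q=P[r['pixels']]; Q=Q[np.isfinite(Q[:,0])&(Q[:,2]>-15)]; z=np.median(Q[:,2]); Q=Q[abs(Q[:,2]-z)<8]
    rc=cv2.minAreaRect(Q[:,:2].astype(np.float32)); print(r['conf'],r['extent'],z,rc)
    print('tool delta to it',toTool(np.r_[rc[0],p[2]]-p))
cv2.imwrite('pics/st.png',im[...,::-1])
E
python3 st.py
```

```text
[ 449.75596508 -278.50102994  198.30870521] 94.92276726347914 12.6
0.88 [258.9, 162.9, 36.9, 140.3] 7.172764369305382 ((457.13824462890625, -279.07208251953125), (36.20680236816406, 179.58641052246094), 8.025411605834961)
tool delta to it [-1.22508480e+00  7.30228163e+00  1.58866402e-03]
```

View pics/st.png

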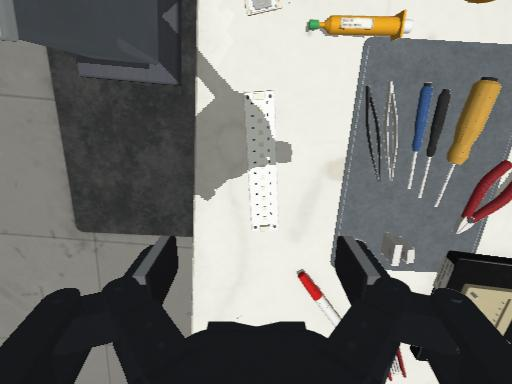

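Emit:
step_arm(plan="-0.1 0.7 4.5 -3 80;-0.1 0.7 9 -3 60;-0.1 0.7 13.5 -3 55;-0.1 0.7 16 -3 55;-0.1 0.7 18 -3 55;-0.1 0.7 18 -3 55;-0.1 0.7 18 -3 55")

```text
time_s: 13.4
eef_pos: [458.2, -276.9, 19.9]
ee_rot: [0.001, 0.655, 0.756, 0.0]
force: [0.1, 0.1, 0.1]
grip_width: 0.549
```

```bash
python3 st.py
```

```text
[ 458.22325892 -276.8749108    19.94373659] 98.18413849668514 13.4
0.65 [253.2, 207.4, 68.8, 243.4] 7.113730437919463 ((455.4815673828125, -272.9610900878906), (37.78083801269531, 164.20285034179688), 8.233484268188477)
tool delta to it [ 4.263228   -2.15861015 -0.01241888]
```

View pics/st.png

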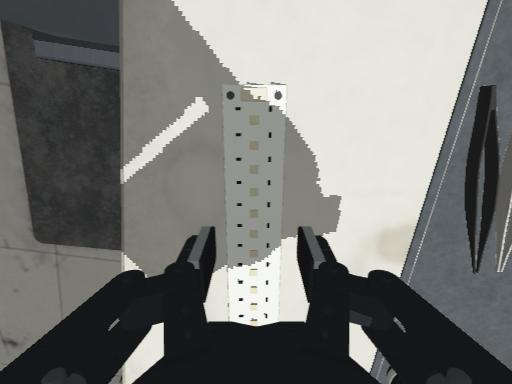

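Emit:
step_arm(plan="0 -0.1 0.6 0 53;0 -0.1 1.2 0 53;0 -0.1 1.6 0 53;0 -0.1 1.7 0 53;0 -0.1 1.7 0 53")

```text
time_s: 14.0
eef_pos: [456.4, -277.7, 1.7]
ee_rot: [-0.0, 0.655, 0.755, 0.0]
force: [0.0, 0.1, -0.8]
grip_width: 0.528
```

Emit:
step_arm(plan="0 0 0.1 0 53;0 0 0.2 0 53;0 0 0.2 0 53")

```text
time_s: 14.3
eef_pos: [456.4, -277.7, -0.2]
ee_rot: [-0.0, 0.655, 0.755, 0.0]
force: [0.6, -0.9, -0.3]
grip_width: 0.532
```

Emit:
step_arm(plan="0 0 0.1 0 53;0 0 0.1 0 53")

```text
time_s: 14.5
eef_pos: [456.4, -277.7, -1.2]
ee_rot: [-0.0, 0.655, 0.755, -0.0]
force: [-0.4, -0.3, -0.4]
grip_width: 0.525
```

Emit:
step_arm(plan="0 0 0.1 0 53;0 0 0.1 0 53")

```text
time_s: 14.7
eef_pos: [456.5, -277.7, -2.1]
ee_rot: [0.0, 0.655, 0.755, 0.0]
force: [0.5, -0.7, -0.1]
grip_width: 0.531
```

Emit:
step_arm(plan="0 0 0.1 0 53;0 0 0.1 0 53")

```text
time_s: 14.9
eef_pos: [456.5, -277.8, -2.2]
ee_rot: [0.0, 0.655, 0.755, -0.0]
force: [-3.1, 2.8, 11.3]
grip_width: 0.529
```

Emit:
step_arm(plan="0 0 0.1 0 53;0 0 0.1 0 53")

```text
time_s: 15.1
eef_pos: [456.6, -277.8, -2.3]
ee_rot: [0.0, 0.655, 0.755, -0.0]
force: [-6.1, 5.5, 22.5]
grip_width: 0.529
```

Emit:
step_arm(plan="0 0 -0.32 0 53;0 0 -0.32 0 53;0 0 -0.32 0 30;0 0 -0.32 0 30;0 0 -0.32 0 30;0 0 -0.32 0 30;0 0 -0.32 0 30", grip_force=50)

```text
time_s: 15.8
eef_pos: [456.6, -277.9, -0.6]
ee_rot: [0.0, 0.655, 0.755, 0.0]
force: [0.5, 1.0, 7.3]
grip_width: 0.397
```

Emit:
step_arm(plan="0 0 -1 0 30;0 0 -3 0 30;0 0 -6 0 30;0 0 -10 0 30;0 0 -10 0 30;0 0 -10 0 30")

```text
time_s: 16.4
eef_pos: [456.5, -277.7, 99.6]
ee_rot: [0.0, 0.655, 0.755, -0.0]
force: [0.5, -0.7, -1.5]
grip_width: 0.393
```

```bash
python3 st.py
```

```text
[ 456.46962505 -277.74343476   99.55187637] 98.10787745231681 16.4
0.72 [257.1, 203.9, 74.4, 245.5] 105.82547445250029 ((453.27703857421875, -263.0422668457031), (36.25112533569336, 144.73196411132812), 7.988000869750977)
tool delta to it [15.0044956 -1.086852   0.0284786]
```

View pics/st.png

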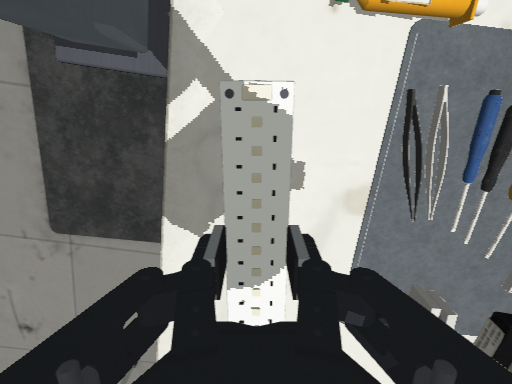

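Emit:
step_arm(plan="1 0.2 -3.5 0 30;4 0.9 -7 0 30;8 1.8 -10 0 30;12 2.8 -10.5 0 30;16.3 3.8 -10.5 0 30;20.6 4.8 -10.5 0 30;24.9 5.8 -10.5 0 30;29.2 6.8 -10.5 0 30;33.5 7.8 -10.5 0 30;37.8 8.8 -10.5 0 30")

```text
time_s: 17.5
eef_pos: [489.7, 110.7, 202.9]
ee_rot: [-0.001, 0.655, 0.755, -0.001]
force: [0.9, -0.4, -1.7]
grip_width: 0.394
```

Emit:
step_arm(plan="4.3 1 0 0 30;8.6 2 0 0 30;12.9 3 0 0 30;17 4 0 0 30;20 4.8 0 0 30;21.9 5.2 0 0 30;21.9 5.2 0 0 30;21.9 5.2 0 0 30")

```text
time_s: 18.3
eef_pos: [510.4, 332.7, 202.7]
ee_rot: [-0.0, 0.655, 0.755, -0.001]
force: [-0.6, 0.0, -1.6]
grip_width: 0.401
```

```bash
python3 - <<'E'
from h import *
s=readout.sense(); p=s['eef_pos']; q=s['ee_rot']; print(p,np.degrees(2*np.arctan2(q[2],q[1])),s['time_s'],s['force'],s['grip_width'])
im,d=cams.capture('wrist'); P=cloud('wrist',d); cv2.imwrite('pics/w5.png',im[...,::-1])
m=np.isfinite(P[...,2])&(P[...,2]>195)&(P[...,2]<216); m[:, :200]=0; m[:,310:]=0
Q=P[m]; A=np.c_[Q[:,:2]-p[:2],np.ones(len(Q))]
w=abs(Q[:,2]-np.median(Q[:,2]))<4
c=np.linalg.lstsq(A[w],Q[w,2],rcond=None)[0]; print('strip plane slope',c, w.sum()); 
rc=cv2.minAreaRect(Q[w][:,:2].astype(np.float32)); print(rc); b=cv2.boxPoints(rc);print(b)
for z0,z1 in((142,149.5),(150,158)):
    m=(abs(P[...,0]-504)<40)&(abs(P[...,1]-391)<30)&(P[...,2]>z0)&(P[...,2]<z1)
    print('ledge',m.sum(),np.nanmedian(P[m],0),cv2.minAreaRect(P[m][:,:2].astype(np.float32)))
print(toTool(np.array([511.4,333.6,146])-p))
E
```

```text
[510.44628748 332.70952463 202.71603375] 98.13342949598088 18.3 [-0.6072212   0.03810172 -1.60420373] 0.40133414752059055
strip plane slope [-1.67001149e-03 -3.61785372e-04  2.10404382e+02] 15563
((506.2408447265625, 347.2096862792969), (57.46717834472656, 145.34568786621094), 15.960789680480957)
[[458.63138 409.17984]
 [498.59845 269.43723]
 [553.85034 285.23953]
 [513.88324 424.98215]]
ledge 152 [526.94460625 394.74286194 146.68266042] ((503.4295959472656, 392.6549987792969), (58.13584518432617, 30.949560165405273), 7.933115482330322)
ledge 224 [528.12550036 396.68058944 153.01374503] ((528.2745971679688, 395.8782958984375), (3.9398374557495117, 29.009796142578125), 7.314443111419678)
[ 0.785536    1.16828242 56.71357023]
```

View pics/w5.png

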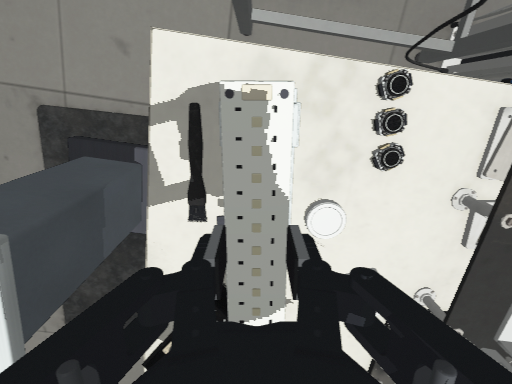

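Emit:
step_arm(plan="0.1 0.17 2 0.3 30;0.1 0.17 4 0.3 30;0.1 0.17 4.7 0.3 30;0.1 0.17 5.2 0.3 30;0.1 0.17 5.2 0.3 30")

```text
time_s: 18.85
eef_pos: [512.5, 333.9, 152.2]
ee_rot: [-0.0, 0.658, 0.753, -0.0]
force: [0.2, -0.0, -1.6]
grip_width: 0.4
```

Emit:
step_arm(plan="0 0 0.1 0 30;0 0 0.2 0 30;0 0 0.2 0 30")

```text
time_s: 19.15
eef_pos: [512.4, 334.4, 150.4]
ee_rot: [0.0, 0.657, 0.754, 0.0]
force: [0.2, 0.7, -0.8]
grip_width: 0.396
```

Emit:
step_arm(plan="0 0 0.1 0 30;0 0 0.2 0 30;0 0 0.2 0 30")

```text
time_s: 19.45
eef_pos: [512.3, 334.3, 148.0]
ee_rot: [-0.0, 0.657, 0.754, -0.0]
force: [-0.6, 0.5, -1.1]
grip_width: 0.397
```

Emit:
step_arm(plan="0 0 0.1 0 30;0 0 0.1 0 30")

```text
time_s: 19.65
eef_pos: [512.3, 334.3, 147.0]
ee_rot: [-0.0, 0.657, 0.754, -0.0]
force: [0.2, -0.4, -0.2]
grip_width: 0.397
```

Emit:
step_arm(plan="0 0 0.07 0 30;0 0 0.07 0 30")

```text
time_s: 19.85
eef_pos: [512.3, 334.3, 146.3]
ee_rot: [-0.0, 0.657, 0.754, -0.0]
force: [0.1, 0.7, -0.6]
grip_width: 0.395
```

Emit:
step_arm(plan="0 0 0.05 0 30;0 0 0.05 0 30")

```text
time_s: 20.05
eef_pos: [512.3, 334.3, 145.8]
ee_rot: [-0.0, 0.657, 0.754, -0.0]
force: [-0.7, -0.0, -2.3]
grip_width: 0.397
```

Emit:
step_arm(plan="0 0 0.04 0 30;0 0 0.04 0 30")

```text
time_s: 20.25
eef_pos: [512.3, 334.3, 145.5]
ee_rot: [-0.0, 0.657, 0.754, -0.0]
force: [0.0, 1.0, -1.2]
grip_width: 0.399
```

Emit:
step_arm(plan="0 0 0.04 0 30;0 0 0.04 0 30")

```text
time_s: 20.45
eef_pos: [512.4, 334.3, 145.2]
ee_rot: [0.0, 0.657, 0.754, 0.0]
force: [0.1, 0.3, 0.1]
grip_width: 0.396
```

Emit:
step_arm(plan="0 0 0.02 0 45;0 0 0.02 0 50;0 0 0.02 0 60;0 0 0.02 0 75;0 0 0.02 0 90;0 0 0.02 0 90")

```text
time_s: 21.05
eef_pos: [512.4, 334.3, 144.9]
ee_rot: [-0.0, 0.657, 0.754, 0.0]
force: [-0.3, -0.1, -0.2]
grip_width: 0.9
```

Emit:
step_arm(plan="0 0 -0.5 0 90;0 0 -2 0 90;0 0 -5 0 90;0 0 -9 0 90;0 0 -13 0 90;0 0 -13 0 90;0 0 -13 0 90")

```text
time_s: 21.75
eef_pos: [512.4, 334.3, 275.6]
ee_rot: [0.0, 0.657, 0.754, 0.001]
force: [-0.3, -1.0, -0.4]
grip_width: 0.901
```

```bash
cat > fin.py <<'E'
from h import *
s=readout.sense(); p=s['eef_pos']; print(p,s['time_s'],s['force'])
im,d=cams.capture('wrist'); P=cloud('wrist',d); cv2.imwrite('pics/w6.png',im[...,::-1])
for r in spotter.regions_of('wrist','strip_center')[:2]:
    Q=P[r['pixels']]; Q=Q[np.isfinite(Q[:,0])]; z=np.median(Q[:,2]); Q=Q[abs(Q[:,2]-z)<7]
    rc=cv2.minAreaRect(Q[:,:2].astype(np.float32)); print(r['conf'],z,rc)
    a=np.radians(7.8); D=np.array(rc[0])-[511.6,332.1]; print('x,y in stand',D@[np.cos(a),np.sin(a)],D@[-np.sin(a),np.cos(a)])
    L=(Q[:,:2]-[511.6,332.1])@np.array([[np.cos(a),-np.sin(a)],[np.sin(a),np.cos(a)]])
    A=np.c_[L,np.ones(len(L))]; w=abs(Q[:,2]-z)<2; print('slopes',np.linalg.lstsq(A[w],Q[w,2],rcond=None)[0],'extent',L.min(0),L.max(0))
E
python3 fin.py
```

```text
[512.42713429 334.32331934 275.57216758] 21.75 [-0.3150091  -0.9606371  -0.36121118]
0.85 151.03317782236752 ((511.4943542480469, 330.93157958984375), (36.266136169433594, 178.37557983398438), 7.70979118347168)
x,y in stand -0.2632411454108462 -1.1432722244235116
slopes [-2.74949984e-03  7.63868200e-03  1.50958003e+02] extent [-18.51901491 -90.31126122] [17.94176463 88.03680311]
```

View pics/w6.png

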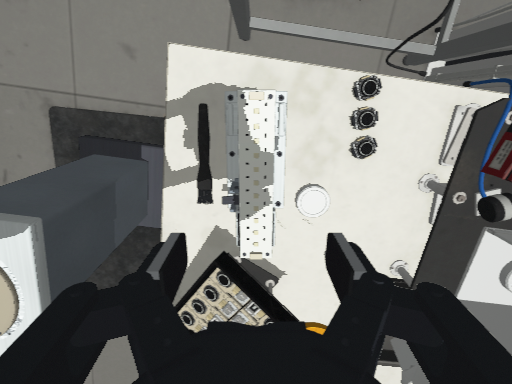

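```bash
python3 -c "
from h import *
print(workorder.finish_job())"
```

```text
the job is handed in; nothing more can be done
None
```

I raised the column to the notch level with the ledge, set it on its pawl and let go. The strip then went across the ledge and pad, and I handed the job in at about 22 s of the 72 s allowed. The hand-in gives no verdict.

- **Column:** I lifted it about 30 mm by its head. The drop in lifting force on each side showed the last two clicks, about 7 mm apart. I lowered it until the arm felt almost no force before opening the fingers. With the gripper open, the wrist camera put the pad about 1 mm below the ledge. That is far less than a 7 mm notch, so I took it as the right one.
- **Strip:** I used the larger of the two look-alikes. After release, the camera put its middle 0.3 mm across and 1.1 mm along from the stand's middle, about 0.1° off the stand's direction. It lies between the cheeks, components up.
- **Level:** The slope along the stand measured 0.008 rad, against a limit of 0.03. It fits the pad sitting about 1 mm low; I did not check whether that is real or camera error.
- **Other things:** The arm was clear of everything at the end. I touched none of the other things on the bench, though I checked this only by eye in the last picture.
- **Pawl load:** I could not measure this directly. The downward force I applied through the head while setting the column down was close to zero.

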